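# Slide the sharpening plate off the shelf and seat it in its base

### The arm

A 6-joint arm with a two-finger parallel gripper is mounted at the origin on the work surface. World frame = base frame: x ahead of the robot, y to its left, z up, the work surface at z = 0. Lengths are in mm, angles in rad, forces in N, time in s.
With the tool pointing down it reaches from about 325 to 850 mm from the base axis. Payload 4.4 kg.
Tool frame: the origin (TCP) lies midway between the tips of the shut fingers; the grasp point (between the pads) lies 19 mm behind it; z points along the fingers, y is the line along which they close (so a half turn about z gives the same grasp; the last joint's range is limited). The gripper opens to 94 mm and grips with 3 to 60 N. Pads are 16 mm wide; open, the fingers measure 119 mm over their backs; the gripper's body (75 mm by 177 mm) begins 78 mm behind the grasp point.
Start: joints at [-1.409, 0.207, 1.542, -0, 1.393, -0.15], TCP at [176.929, -547.104, 205.447] pointing down, gripper open.
Joint ranges: [-2.73, 2.73], [-0.86, 2.22], [0.23, 2.46], [-1.11, 4.25], [0.08, 2.63], [-2.82, 2.82]. Speed limits (rad/s): [2.79, 2.79, 3.14, 3.14, 3.14, 3.14].

### API

Orientations are given as [roll, pitch, yaw] about the fixed x, y, z axes, in that order (R = Rz(yaw) Ry(pitch) Rx(roll)).
In Python, from plant import observe, vision, order gives the robot as it stands. The module is installed in compiled form; this text tells all that it offers.
- The arm moves only by the tool arm_command, never from a script. Its argument "targets" is text: rows parted by semicolons, each of 5 numbers parted by spaces: the finger opening in m, from 0 to 0.094, then the shift along the tool's x, y, z in m, then the turn about the tool's z in rad. A call has 1 to 12 rows; each row is the pose to reach, as a shift and turn from the pose commanded when the call began, along the tool's axes at that moment; what a row does not reach only later rows make up. A row lasts 1/12 s, in which the tool goes at most 41.7 mm and 7.16 degrees, less where a joint would pass 70% of its speed; a pose out of reach is approached as far as the arm can. A call with a gripper value outside its range is refused whole. The fingers move at their own pace and stop on an object; "force" is the grip in N (left out, the last holds). Time passes only in rows, so rows that repeat a pose let the fingers close. It gives the time, the measured TCP pose, the force, the opening and the grip force at its end, in the units of the state.
- observe(): the state, without advancing time (a new reading comes with each control period).
- vision.grab_frame(name): name is "side" or "top"; returns a dict with "img" (400x640x3 uint8, red, green, blue), "depth" (400x640 float32, mm along the optical axis (not along the pixel's ray), 0 where there is no reading), "mtx" (3x3 intrinsics, pixels), "pose" (4x4, takes a point from camera to world coordinates). Camera axes: x right, y up, looking along -z (the intrinsics and any distortion apply to the point x, -y, -z); pixel columns grow to the right and rows downward; lengths in mm; the calibration is good to about 2 mm. A picture is of the moment at which its call begins.
- order.finish_job(): hands the job in; it is judged then, once.
The state is a dict: "time_s": time; "joints": joint angles; "qvel": joint speeds; "joint_torque": joint torques, N m; "tool_pos": TCP position; "tcp_rot": TCP orientation; "contact_force": force on the tool from outside, world axes, zero at the start; "ft_torque": the same for the moment, N m; "finger_gap": opening from 0.0 (shut) to 1.0 (fully open); "finger_force": force on a finger pad.
Only numpy, scipy, OpenCV 4.12 (cv2) and the standard library are available. Lean on these libraries where they do the work, as an engineer would, in place of code of your own. Each camera call takes 0.05 s, during which the arm holds its last target. There are 200 camera calls.

### The job

The thin diamond sharpening plate lies at the back of the springy blue plastic shelf, too thin to pick up there. Touch it gently with the closed fingertips and, pressing lightly, slide it out until the end nearest you clearly overhangs the shelf's front edge while it still lies flat on the shelf; then pinch the overhanging end by its two long edges, lift the plate clear, lay it gently in the recess of the black plastic base so that it lies fully home and flat, and let go. Never press hard on the plate, do not let it drop to the bench, and leave the glue bottle, the tape roll and the tin where they stand.

Things in the scene. Friction and masses are not known exactly. Their poses are not given: they have to be found in the camera images.
- plate: Loose diamond sharpening plate: flat steel bar 150 x 50 x 3 mm (its x, y, z), 0.15 to 0.24 kg, centre of mass in the middle. Bright steel, dark grey dotted field on top, bare strip at its -x end. Origin: centre of its underside, x along the length, z up. Starts flat on the shelf, length along the shelf's x within 2 degrees, +x end 1 to 5 mm from the rear upright. Fits the base either way round.
- plate_end (a point): Middle of the plate's -x end face (the end nearest the robot), 75 mm from the plate's origin, half-way up its 3 mm thickness; at the start about 20 mm behind the shelf's front edge. Axes as plate. Fingers beside the shelf's edge need some 45 to 60 mm of overhang to pinch well.
- shelf: Low bench shelf bent from 3 mm blue plastic sheet, screwed to the bench: foot, rear upright, and a flat top 320 mm wide (y) whose surface is 80 mm above the bench and which reaches 172 mm forward from the upright. The upright stands up 20 mm above the top behind the plate. Origin: on the bench under the middle of the front edge; +x points to its rear, away from the robot, z up.
- shelf_edge (a point): Middle of the top's free front edge, on its upper face; axes as shelf (x rearward, z up). Free space before it. The top is springy, sags some mm under a fingertip, most near this edge, and is strained by over 15 N from the plate (its weight, 2 N, included). Steel slides on it (friction 0.35): 8 to 10 N of fingertip force drags the plate, less slips. The plate tips off if over half overhangs.
- base: Fixed black plastic base of the plate, 180 x 84 x 19 mm (x, y, z), recess 153 x 53 x 3 mm deep. Origin: centre of its underside, x along its length, z up. Finger cut-outs in both long sides, 20 to 68 mm from the centre towards either end: there it is 40 mm wide (the plate stands out 5 mm each side) above a 3 mm foot flange, leaving 13 mm below the seated plate for fingertips.
- base_seat (a point): Centre of the recess floor (orange pad), 16 mm above the bench; axes as base. The seated plate's origin lies here, its top flush with the rim, with 1.5 mm play all round; the upper 1.5 mm of the lips is bevelled outwards at 45 degrees.
- glue: bystander: white glue bottle with red cap, 44 mm diameter, 105 mm tall, standing on the shelf near its +y end. Origin: centre of its underside
- tape: bystander: roll of pale masking tape, 68 mm diameter, 36 mm high, lying on the shelf near its -y end. Origin: centre of its underside
- tin: bystander: steel tin with green label, 60 mm diameter, 70 mm tall, standing on the bench beyond the +x end of the base. Origin: centre of its underside
Not all that is in view belongs to the job. Of the things shaped like the plate, the steel one is meant. Leave any green look-alike of the base alone.

How it is judged:
By the outcome, as a careful person would: the job done as asked, in the order asked, and still so for the second after the job is handed in, with the robot touching nothing.
It also fails if it takes over 67 s, if anything falls off the work surface, if the arm or the gripper's body presses on something with over 40 N, if the wrist force passes 120 N, or if a joint passes its speed limit or range.

## Working session

There is one attempt and no reset: what is moved stays moved. The work goes in short steps, Python scripts to look and compute and a tool call to move; the robot and the scene stay as the last step left them, time stands still between calls to the robot, and variables do not carry over. Pictures are saved under pics/ and viewed, at most 12 in all, crops included, and the job is handed in when it is done.

Besides the shell and the picture viewer there is one more tool, called after "Call:" by a JSON object that holds its "method" and its "body". arm_command: Moves the arm, as the interface text tells. Its arguments: {"type":"object","properties":{"targets":{"type":"string"},"force":{"type":"number"}},"required":["targets"]}

```bash
mkdir -p pics; python3 - <<'E'
from plant import observe, vision
import cv2,numpy as np
for n in("top","side"):
    f=vision.grab_frame(n); cv2.imwrite(f"pics/{n}0.png",f["img"][:,:,::-1]); np.savez(f"pics/{n}0.npz",**{k:f[k] for k in("img","depth","mtx","pose")})
    print(n,f["mtx"].round(1).tolist(),f["pose"].round(3).tolist(),list(f))
s=observe();print(s)
E
```

```text
top [[388.9, 0.0, 319.8], [0.0, 388.9, 204.1], [0.0, 0.0, 1.0]] [[0.014, 0.989, -0.147, 361.677], [-1.0, 0.014, -0.0, 45.408], [0.002, 0.147, 0.989, 1180.009], [0.0, 0.0, 0.0, 1.0]] ['img', 'depth', 'mtx', 'pose']
side [[395.6, 0.0, 315.0], [0.0, 395.6, 203.9], [0.0, 0.0, 1.0]] [[-0.709, 0.552, -0.438, 89.236], [-0.705, -0.563, 0.431, 475.546], [-0.008, 0.615, 0.789, 878.557], [0.0, 0.0, 0.0, 1.0]] ['img', 'depth', 'mtx', 'pose']
{'time_s': 0.1, 'joints': array([-1.40851873e+00,  2.07330558e-01,  1.54279435e+00, -8.00873568e-07,
        1.39349538e+00, -1.50514905e-01]), 'qvel': array([ 0.00216098, -0.00016703, -0.00424102,  0.00037137, -0.00065317,
       -0.00170932]), 'joint_torque': array([ 4.64418281e-04, -3.71864247e+01, -2.82293862e+01,  7.00867991e-02,
        3.10524367e-02, -4.80053893e-05]), 'tool_pos': array([ 176.79998467, -546.38518667,  204.41726245]), 'tcp_rot': array([-3.13958782e+00, -3.03259395e-04,  3.12792339e-01]), 'contact_force': array([-0.48002945,  0.87353102,  0.98325997]), 'ft_torque': array([-0.02768196,  0.01689681, -0.01885367]), 'finger_force': 0.0, 'finger_gap': 0.998635986608846}
```

View pics/top0.png

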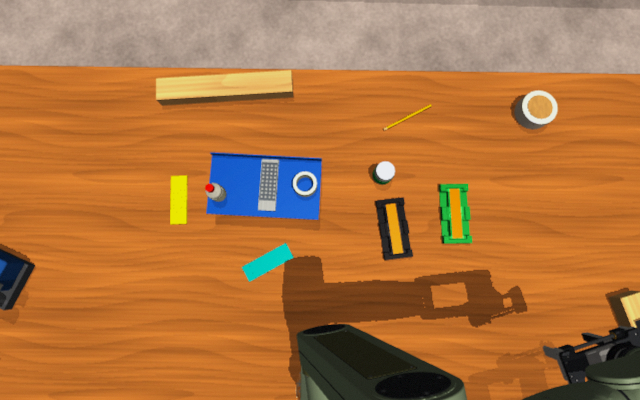

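View pics/side0.png

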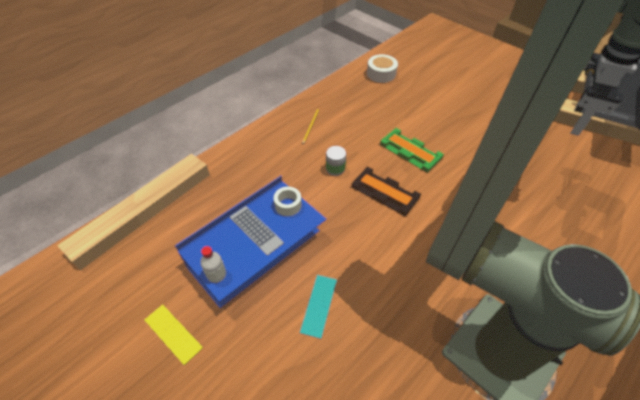

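Top view: the plate is at about (269,185) on the blue shelf (cols 208–322, rows 153–218). The black base is at (394,229) with the tin at (384,173). The green base at (455,213) is the decoy. The side view agrees. Now I'll measure.

```bash
cat > h.py <<'E'
import numpy as np,cv2
from plant import observe,vision
def grab(n):
    return vision.grab_frame(n)
def load(n): return dict(np.load(f"pics/{n}0.npz"))
def ray(f,px,z):
    px=np.atleast_2d(np.asarray(px,float)); K=f["mtx"];T=f["pose"]
    d=np.c_[(px[:,0]-K[0,2])/K[0,0],-(px[:,1]-K[1,2])/K[1,1],-np.ones(len(px))]@T[:3,:3].T
    o=T[:3,3]; return o+d*((z-o[2])/d[:,2])[:,None]
def hsv(f): return cv2.cvtColor(f["img"],cv2.COLOR_RGB2HSV)
def comps(m,amin=40):
    n,l,s,c=cv2.connectedComponentsWithStats(m.astype(np.uint8)); return [(l==i,s[i],c[i]) for i in range(1,n) if s[i,4]>=amin]
def rect(f,m,z):
    ys,xs=np.nonzero(m); P=ray(f,np.c_[xs,ys],z)[:,:2].astype(np.float32)
    r=cv2.minAreaRect(P); b=cv2.boxPoints(r)
    e=[b[1]-b[0],b[2]-b[1]]; L=max(e,key=np.linalg.norm); a=np.arctan2(L[1],L[0]); a=(a+np.pi/2)%np.pi-np.pi/2
    return np.round(r[0],1),np.round(sorted(r[1]),1),round(float(np.degrees(a)),2),P.mean(0).round(1)
def fill(m):
    c,_=cv2.findContours(m.astype(np.uint8),cv2.RETR_EXTERNAL,cv2.CHAIN_APPROX_NONE)
    c=max(c,key=cv2.contourArea); o=np.zeros(m.shape,np.uint8); cv2.drawContours(o,[c],-1,1,-1); return o>0
def plate_mask(f,H,box):
    x0,y0,x1,y1=box; m=np.zeros(H.shape[:2],bool)
    m[y0:y1,x0:x1]=(H[y0:y1,x0:x1,1]<90)
    return m
E
python3 - <<'E'
from h import *
for n,roi in(("top",(250,150,288,225)),("side",(225,200,288,262))):
    f=load(n);H=hsv(f)
    x0,y0,x1,y1=roi
    m=plate_mask(f,H,roi); C=comps(m,100); 
    for c in C: print(n,"plate",c[1].tolist(),rect(f,fill(c[0]),83))
    b=(abs(H[...,0].astype(int)-112)<10)&(H[...,1]>150)&(H[...,2]>60)
    c=max(comps(b),key=lambda c:c[1][4]); print(n,"shelf",c[1].tolist(),rect(f,c[0],80))
    o=(H[...,0]>=8)&(H[...,0]<25)&(H[...,1]>200)&(H[...,2]>200)
    for c in comps(o,200): 
        if c[1][4]<2000: print(n,"pad",c[1].tolist(),rect(f,c[0],16))
    k=(f["img"].max(2)<50)
    for c in comps(k,150):
        if 340<c[2][0]<430 and 160<c[2][1]<270: print(n,"base",c[1].tolist(),rect(f,fill(c[0]),19))
    # depth check
    D=f["depth"]
    for p in((269,185),(240,170),(394,229)) if n=="top" else ((256,228),(388,190)):
        d=np.median(D[p[1]-2:p[1]+3,p[0]-2:p[0]+3]);K=f["mtx"]
        q=f["pose"]@np.array([(p[0]-K[0,2])/K[0,0]*d,-(p[1]-K[1,2])/K[1,1]*d,-d,1]);print(p,q[:3].round(1))
f=load("top");g=f["img"][:,:,::-1]
c=np.hstack([cv2.resize(g[140:270,195:335],None,fx=3,fy=3),cv2.resize(g[140:270,345:475],None,fx=2.8,fy=3)])[:, :800]
cv2.imwrite("pics/c1.png",c)
E
```

```text
top plate [258, 159, 21, 52, 904] (array([580.3, 195.8]), array([ 50.4, 150.6]), -2.04, array([579.4, 195.6], dtype=float32))
top shelf [207, 153, 114, 66, 4954] (array([577.5, 208. ]), array([178.3, 321.3]), 87.67, array([576.3, 213.2], dtype=float32))
top pad [586, 125, 54, 12, 265] (array([ 778.8, -862. ]), array([ 35.7, 165.2]), -89.19, array([ 776.7, -855. ], dtype=float32))
top pad [530, 179, 75, 25, 558] (array([ 586. , -706.2]), array([ 69.9, 222.4]), 88.92, array([ 579.9, -703.5], dtype=float32))
top pad [450, 189, 12, 49, 457] (array([ 513.5, -363.5]), array([ 28.2, 146.3]), 1.62, array([ 512.5, -363.5], dtype=float32))
top pad [386, 204, 17, 50, 464] (array([ 464.3, -177.1]), array([ 28.1, 148.1]), 8.07, array([ 463.4, -177.2], dtype=float32))
top pad [338, 235, 42, 25, 251] (array([407.5, -67.8]), array([ 58.7, 120.6]), 69.6, array([409.5, -62.2], dtype=float32))
top pad [103, 238, 55, 18, 251] (array([399.5, 607.4]), array([ 48.1, 161.6]), 89.2, array([398.3, 603.7], dtype=float32))
top pad [527, 238, 68, 23, 344] (array([ 409.2, -670.1]), array([ 65.1, 199.3]), -89.23, array([ 401.7, -679.9], dtype=float32))
top pad [546, 275, 49, 22, 243] (array([ 302.5, -692.2]), array([ 55.5, 140.4]), 85.88, array([ 297.2, -691.5], dtype=float32))
top base [376, 198, 36, 62, 962] (array([ 465. , -175.4]), array([ 83.7, 175.8]), 8.15, array([ 464.3, -174.6], dtype=float32))
(269, 185) [577.8 192.4  83.4]
(240, 170) [621.6 278.4  79.6]
(394, 229) [ 462.  -177.7   15.5]
side plate [273, 200, 15, 16, 176] (array([586.8, 110.8]), array([36. , 49.7]), -42.69, array([585.7, 109.2], dtype=float32))
side plate [230, 206, 53, 49, 1112] (array([580.9, 197.1]), array([ 51.7, 156.1]), -2.42, array([577.9, 197.4], dtype=float32))
side shelf [180, 183, 144, 118, 5148] (array([572.5, 210.8]), array([180.6, 318.3]), 85.95, array([563.1, 230. ], dtype=float32))
(256, 228) [581.2 194.2  83.2]
(388, 190) [ 455.1 -175.4   17.4]
```

View pics/c1.png

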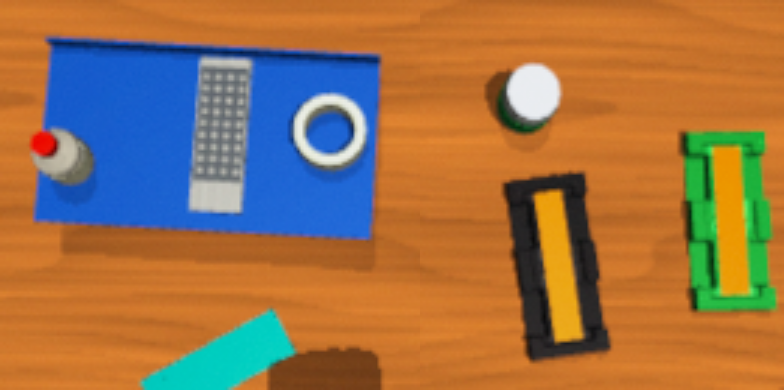

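```bash
python3 - <<'E'
from h import *
for n in("top","side"):
    f=load(n);H=hsv(f)
    r=((H[...,0]<6)|(H[...,0]>174))&(H[...,1]>180)&(H[...,2]>120)
    for c in comps(r,15):
        print(n,"cap",c[1].tolist(),ray(f,c[2],183)[0].round(1))
    # front edge of shelf from blue mask
    b=(abs(H[...,0].astype(int)-112)<10)&(H[...,1]>150)&(H[...,2]>60)
    c=max(comps(b),key=lambda c:c[1][4])[0]
    ys,xs=np.nonzero(c);P=ray(f,np.c_[xs,ys],80)
    for y in (100,140,196,250): 
        s=P[abs(P[:,1]-y)<8]; print(y,s[:,0].min().round(1),s[:,0].max().round(1))
f=load("top");print("tape",ray(f,(305,183.5),116).round(1),"tin",ray(f,(385,172),70).round(1))
E
```

```text
top cap [205, 184, 9, 8, 51] [549.6 334.8 183. ]
100 484.1 659.8
140 486.4 662.3
196 488.5 664.5
250 490.7 666.8
side cap [203, 248, 8, 7, 44] [548.9 337.5 183. ]
100 474.0 654.4
140 482.0 657.6
196 483.7 501.8
250 486.9 661.2
tape [[577.   87.9 116. ]] tin [[ 623.8 -143.4   70. ]]
```

Call:
{"method": "arm_command", "body": {"targets": "0 0.02 -0.018 -0.01 0.03; 0 0.045 -0.041 -0.02 0.1; 0 0.072 -0.065 -0.02 0.17; 0 0.1 -0.09 -0.02 0.24; 0 0.128 -0.116 -0.02 0.31; 0 0.156 -0.141 -0.02 0.35; 0 0.184 -0.166 -0.02 0.35; 0 0.212 -0.191 -0.02 0.35; 0 0.24 -0.217 -0.02 0.35; 0 0.268 -0.242 -0.02 0.35; 0 0.296 -0.267 -0.02 0.35; 0 0.318 -0.287 -0.02 0.35", "force": 20}}

```text
time_s: 1.1
tool_pos: [391.7, -173.6, 225.2]
tcp_rot: [-3.141, 0.0, -0.036]
contact_force: [0.4, -0.4, -0.6]
finger_gap: 0.185
finger_force: 0.0
```

Call:
{"method": "arm_command", "body": {"targets": "0 0.012 -0.022 0 0; 0 0.03 -0.057 0 0; 0 0.049 -0.093 0 0; 0 0.068 -0.129 0 0; 0 0.087 -0.165 0 0; 0 0.106 -0.201 0 0; 0 0.125 -0.237 0 0; 0 0.144 -0.273 0 0; 0 0.163 -0.309 0 0; 0 0.182 -0.345 0.02 0; 0 0.196 -0.371 0.045 0; 0 0.2 -0.379 0.07 0"}}

```text
time_s: 2.1
tool_pos: [607.1, 199.6, 154.8]
tcp_rot: [-3.139, -0.003, -0.034]
contact_force: [0.7, 0.1, 0.3]
finger_gap: 0.009
finger_force: 0.0
```

Call:
{"method": "arm_command", "body": {"targets": "0 0 0 0.015 0; 0 0 0 0.03 0; 0 0 0 0.04 0; 0 0 0 0.05 0; 0 0 0 0.055 0; 0 0 0 0.055 0"}}

```text
time_s: 2.6
tool_pos: [604.2, 194.7, 99.2]
tcp_rot: [3.141, 0.002, -0.038]
contact_force: [0.4, -0.1, 0.3]
finger_gap: 0.005
finger_force: 0.0
```

```bash
python3 - <<'E'
from h import *
s=observe();print(s["tool_pos"],s["contact_force"],s["finger_gap"])
f=grab("side");g=f["img"][150:320,150:370,::-1];cv2.imwrite("pics/s1.png",cv2.resize(g,None,fx=3,fy=3))
E
```

```text
[604.2373819  194.67015413  99.1702822 ] [ 0.38697421 -0.10103725  0.28276647] 0.00490790498697825
```

View pics/s1.png

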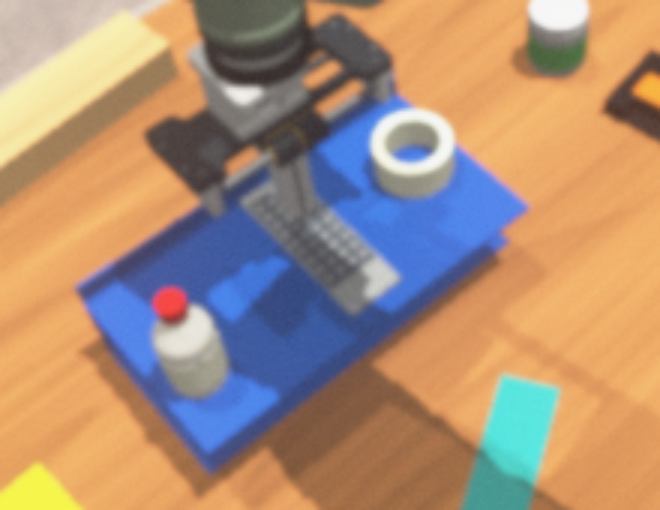

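The closed tip hangs over the plate's centreline, at about crop (305,215), and clear of the bottle and tape. Descending gently.

Call:
{"method": "arm_command", "body": {"targets": "0 0 0 0.004 0; 0 0 0 0.008 0; 0 0 0 0.011 0; 0 0 0 0.013 0; 0 0 0 0.014 0; 0 0 0 0.0145 0; 0 0 0 0.015 0; 0 0 0 0.015 0"}}

```text
time_s: 3.32
tool_pos: [605.2, 195.1, 85.5]
tcp_rot: [-3.142, -0.0, -0.037]
contact_force: [0.2, 0.2, 0.5]
finger_gap: 0.003
finger_force: 0.0
```

Call:
{"method": "arm_command", "body": {"targets": "0 0 0 0.0005 0; 0 0 0 0.001 0; 0 0 0 0.001 0"}}

```text
time_s: 3.57
tool_pos: [605.1, 195.2, 84.4]
tcp_rot: [3.142, -0.0, -0.037]
contact_force: [-0.5, -0.1, 0.0]
finger_gap: 0.004
finger_force: 0.0
```

Call:
{"method": "arm_command", "body": {"targets": "0 0 0 0.0005 0; 0 0 0 0.001 0; 0 0 0 0.0015 0; 0 0 0 0.0015 0"}}

```text
time_s: 3.9
tool_pos: [605.2, 195.1, 83.2]
tcp_rot: [-3.142, -0.0, -0.037]
contact_force: [-0.6, 0.3, 1.9]
finger_gap: 0.003
finger_force: 0.9
```

```bash
python3 -c "
from h import *
s=observe();print(s['tool_pos'],s['contact_force'])"
```

```text
[605.18526091 195.14126087  83.2182152 ] [-0.56054473  0.2912431   1.87629882]
```

Call:
{"method": "arm_command", "body": {"targets": "0 0 0 0.0005 0; 0 0 0 0.0005 0; 0 0 0 0.0005 0"}}

```text
time_s: 4.15
tool_pos: [605.2, 195.2, 82.9]
tcp_rot: [3.142, -0.0, -0.037]
contact_force: [-1.8, -0.2, 4.8]
finger_gap: 0.004
finger_force: 2.1
```

Call:
{"method": "arm_command", "body": {"targets": "0 0 0 0.0005 0; 0 0 0 0.0005 0; 0 0 0 0.0005 0"}}

```text
time_s: 4.4
tool_pos: [605.2, 195.1, 82.7]
tcp_rot: [-3.142, -0.0, -0.037]
contact_force: [-1.9, -0.1, 5.6]
finger_gap: 0.001
finger_force: 3.1
```

Call:
{"method": "arm_command", "body": {"targets": "0 0 0 0.0003 0; 0 0 0 0.0006 0; 0 0 0 0.0006 0"}}

```text
time_s: 4.65
tool_pos: [605.2, 195.1, 82.6]
tcp_rot: [3.142, -0.0, -0.037]
contact_force: [-3.7, 0.1, 8.1]
finger_gap: 0.008
finger_force: 3.9
```

Call:
{"method": "arm_command", "body": {"targets": "0 -0.0005 0 0 0; 0 -0.001 0 0 0; 0 -0.002 0 0 0; 0 -0.003 0 0 0; 0 -0.004 0 0 0; 0 -0.005 0 0 0"}}

```text
time_s: 5.15
tool_pos: [602.2, 195.5, 82.7]
tcp_rot: [-3.141, -0.005, -0.037]
contact_force: [1.9, -0.4, 5.7]
finger_gap: 0.001
finger_force: 2.7
```

Call:
{"method": "arm_command", "body": {"targets": "0 0 0 0.0003 0; 0 0 0 0.0006 0; 0 -0.001 0 0.0007 0; 0 -0.002 0 0.0007 0; 0 -0.003 0 0.0007 0; 0 -0.004 0 0.0007 0"}}

```text
time_s: 5.65
tool_pos: [598.7, 195.8, 82.4]
tcp_rot: [-3.14, -0.006, -0.037]
contact_force: [3.0, 0.4, 6.0]
finger_gap: 0.006
finger_force: 3.2
```

```bash
cat >> h.py <<'E'
def plate_now(n,save=None):
    f=grab(n);H=hsv(f); K=f["mtx"];T=f["pose"]
    # bright bare strip / grey, within shelf region on blue: end nearest robot
    m=(H[...,1]<90)&(H[...,2]>90)
    if save: cv2.imwrite(save,f["img"][:,:,::-1])
    return f,H,m
E
python3 - <<'E'
from h import *
s=observe();print(s['tool_pos'],s['contact_force'])
f=grab("top");g0=load("top")
c=np.hstack([cv2.resize(x[145:225,235:300],None,fx=6,fy=6) for x in(g0["img"],f["img"])])
cv2.imwrite("pics/t2.png",c[:,:,::-1])
E
```

```text
[598.65220892 195.75523096  82.44426857] [3.00623037 0.35553808 5.97372835]
```

View pics/t2.png

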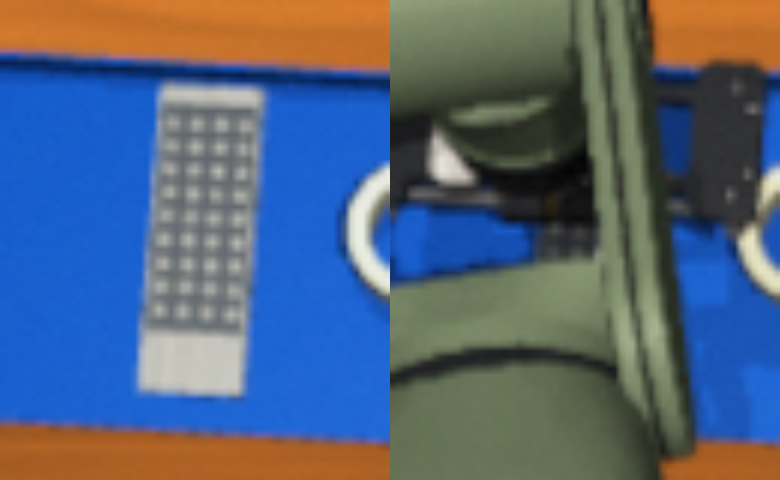

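Left is the start view and right is now. The arm hides the plate from above, so I'll track its end in the side camera along the plate's centreline.

```bash
cat >> h.py <<'E'
def proj(f,P):
    T=f["pose"];K=f["mtx"];c=(np.asarray(P,float)-T[:3,3])@T[:3,:3]
    return np.c_[K[0,2]+K[0,0]*c[:,0]/-c[:,2],K[1,2]-K[1,1]*c[:,1]/-c[:,2]]
def near_end(f,yaw=-.037,p0=(580,196),z=83,offs=(-18,-9,0,9,18)):
    S=hsv(f)[...,1].astype(np.float32); out=[]
    s=np.arange(-160,0,.5)
    for o in offs:
        P=np.c_[p0[0]+s*np.cos(yaw)-o*np.sin(yaw),p0[1]+s*np.sin(yaw)+o*np.cos(yaw),np.full(len(s),z)]
        q=proj(f,P).astype(np.float32); v=cv2.remap(S,q[None,:,0],q[None,:,1],cv2.INTER_LINEAR)[0]
        i=np.nonzero(v>120)[0]; i=i[i<len(s)-1]
        # last crossing from high to low, going +x
        j=i.max()+1 if len(i) else 0; out.append(P[j,0])
    return np.round(out,1)
E
python3 - <<'E'
from h import *
print(near_end(load("side")),near_end(load("top")));print(near_end(grab("side")))
s=observe();print(s['tool_pos'],s['contact_force'])
E
```

```text
[500.9 501.7 502.1 502.4 502.7] [503.9 504.2 504.1 504.9 505.2]
[493.4 493.7 493.6 492.9 494.2]
[598.4460071  195.77038841  82.43479135] [ 2.68346476 -0.87430008  5.85790268]
```

Call:
{"method": "arm_command", "body": {"targets": "0 -0.001 0 0.0003 0; 0 -0.002 0 0.0005 0; 0 -0.004 0 0.0005 0; 0 -0.006 0 0.0005 0; 0 -0.008 0 0.0006 0; 0 -0.01 0 0.0006 0; 0 -0.012 0 0.0007 0; 0 -0.014 0 0.0007 0"}}

```text
time_s: 6.42
tool_pos: [584.9, 196.3, 81.9]
tcp_rot: [-3.14, -0.006, -0.037]
contact_force: [3.1, 0.4, 6.7]
finger_gap: 0.008
finger_force: 3.3
```

```bash
python3 - <<'E'
from h import *
print(near_end(grab("side")))
s=observe();print(s['tool_pos'],s['contact_force'])
E
```

```text
[465.4 464.7 477.1 477.9 479.2]
[584.36919057 196.36941358  81.81999844] [ 2.55459699 -0.55970781  6.53349973]
```

Call:
{"method": "arm_command", "body": {"targets": "0 -0.001 0 0.0002 0; 0 -0.003 0 0.0003 0; 0 -0.005 0 0.0005 0; 0 -0.007 0 0.0006 0; 0 -0.009 0 0.0007 0; 0 -0.011 0 0.0008 0; 0 -0.013 0 0.0009 0; 0 -0.015 0 0.001 0"}}

```text
time_s: 7.13
tool_pos: [570.1, 197.0, 81.1]
tcp_rot: [-3.14, -0.007, -0.037]
contact_force: [3.8, 0.3, 6.9]
finger_gap: 0.004
finger_force: 3.6
```

```bash
python3 - <<'E'
from h import *
f=grab("side");print(near_end(f))
cv2.imwrite("pics/s3.png",cv2.resize(f["img"][180:300,200:340,::-1],None,fx=5,fy=5))
s=observe();print(s['tool_pos'],s['contact_force'])
E
```

```text
[461.9 461.7 462.1 463.9 463.7]
[569.619312   196.99398675  80.966695  ] [ 2.15090596 -1.26125579  6.85700824]
```

View pics/s3.png

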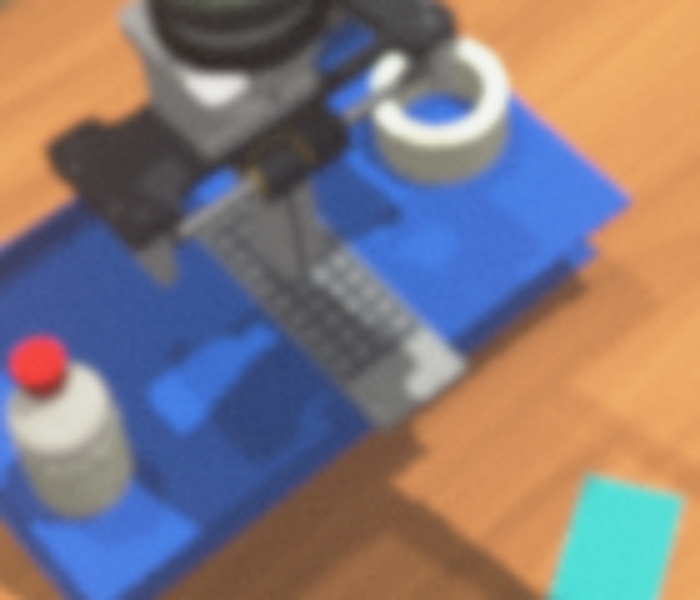

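The plate's near end, around crop (420,400), now overhangs the front edge and the plate lies flat. I'll keep sliding.

Call:
{"method": "arm_command", "body": {"targets": "0 -0.001 0 0.0001 0; 0 -0.003 0 0.0003 0; 0 -0.005 0 0.0005 0; 0 -0.007 0 0.0007 0; 0 -0.009 0 0.0008 0; 0 -0.011 0 0.001 0; 0 -0.013 0 0.0012 0; 0 -0.015 0 0.0013 0"}}

```text
time_s: 7.85
tool_pos: [555.4, 197.6, 79.9]
tcp_rot: [-3.14, -0.007, -0.037]
contact_force: [2.8, -0.3, 7.6]
finger_gap: 0.006
finger_force: 3.9
```

```bash
python3 - <<'E'
from h import *
f=grab("side");print(near_end(f,z=82))
s=observe();print(s['tool_pos'],s['contact_force'])
E
```

```text
[448.9 448.8 449.1 450.9 450.8]
[554.90741597 197.59557567  79.85585424] [2.73815039 0.11584486 7.51879802]
```

Call:
{"method": "arm_command", "body": {"targets": "0 -0.001 0 0.0001 0; 0 -0.003 0 0.0003 0; 0 -0.005 0 0.0005 0; 0 -0.007 0 0.0007 0; 0 -0.009 0 0.0009 0; 0 -0.011 0 0.0011 0; 0 -0.013 0 0.0013 0; 0 -0.015 0 0.0015 0; 0 -0.015 0 0.0015 0"}}

```text
time_s: 8.65
tool_pos: [540.1, 198.2, 78.5]
tcp_rot: [-3.14, -0.007, -0.037]
contact_force: [2.0, -0.5, 8.5]
finger_gap: 0.003
finger_force: 4.2
```

```bash
python3 - <<'E'
from h import *
f=grab("side");print(near_end(f,z=81.5))
s=observe();print(s['tool_pos'],s['contact_force'])
E
```

```text
[432.9 432.8 433.1 434.4 434.3]
[540.09336878 198.22490248  78.43369579] [ 2.37605388 -0.77141474  8.4399142 ]
```

Call:
{"method": "arm_command", "body": {"targets": "0 0 0 -0.001 0; 0 0 0 -0.002 0; 0 0 0 -0.003 0; 0 0 0 -0.005 0; 0 0 0 -0.01 0; 0 0 0 -0.025 0; 0 0 0 -0.045 0; 0.075 -0.02 0 -0.06 0; 0.075 -0.05 0 -0.06 0; 0.075 -0.07 0 -0.06 0; 0.075 -0.074 0 -0.06 0; 0.075 -0.074 0 -0.06 0"}}

```text
time_s: 9.7
tool_pos: [460.9, 200.3, 135.1]
tcp_rot: [3.141, 0.003, -0.036]
contact_force: [0.5, -0.0, -0.1]
finger_gap: 0.324
finger_force: 0.0
```

```bash
python3 - <<'E'
from h import *
f=grab("side");print(near_end(f,z=83))
s=observe();print(s['tool_pos'],s['contact_force'],s["finger_gap"])
g=grab("top")
cv2.imwrite("pics/s4.png",np.hstack([cv2.resize(f["img"][170:310,190:340,::-1],(390,364)),cv2.resize(g["img"][140:280,200:350,::-1],(390,364))]))
E
```

```text
[433.4 433.8 433.6 435.4 435.8]
[462.51792865 200.2917119  135.52439133] [ 0.43013884 -0.12164285  0.62798688] 0.3702116207112126
```

View pics/s4.png

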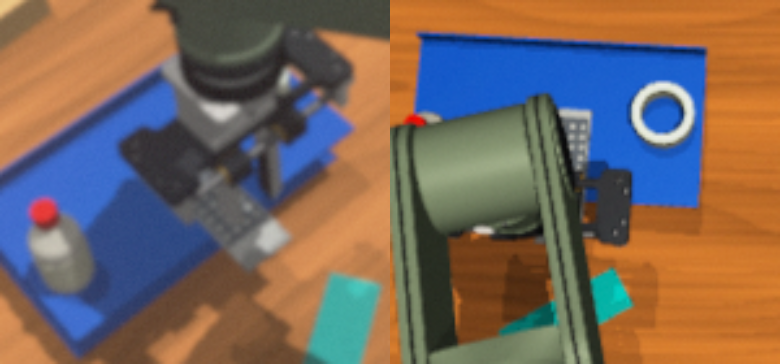

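The side view shows the plate flat with its near end clearly past the edge. The open fingers straddle it from above. Descending beside the overhang.

Call:
{"method": "arm_command", "body": {"targets": "0.075 0 0 0 0; 0.075 0 0 0 0; 0.075 0 0 0.005 0; 0.075 0 0 0.015 0; 0.075 0 0 0.025 0; 0.075 0 0 0.035 0; 0.075 0 0 0.045 0; 0.075 0 0 0.055 0; 0.075 0 0 0.061 0; 0.075 0 0 0.0645 0; 0.075 0 0 0.065 0; 0.075 0 0 0.065 0"}}

```text
time_s: 10.8
tool_pos: [463.3, 200.4, 71.0]
tcp_rot: [3.142, 0.0, -0.037]
contact_force: [0.1, -0.3, -0.8]
finger_gap: 0.8
finger_force: 0.0
```

```bash
python3 - <<'E'
from h import *
f=grab("side");print(near_end(f,z=83))
s=observe();print(s['tool_pos'],s['contact_force'],s["finger_gap"])
cv2.imwrite("pics/s5.png",cv2.resize(f["img"][190:300,210:330,::-1],None,fx=5,fy=5))
E
```

```text
[432.9 431.8 433.1 433.4 433.3]
[463.62561009 200.51387508  71.45776914] [-0.41077888  0.21497765 -0.45248027] 0.7979390374343616
```

View pics/s5.png

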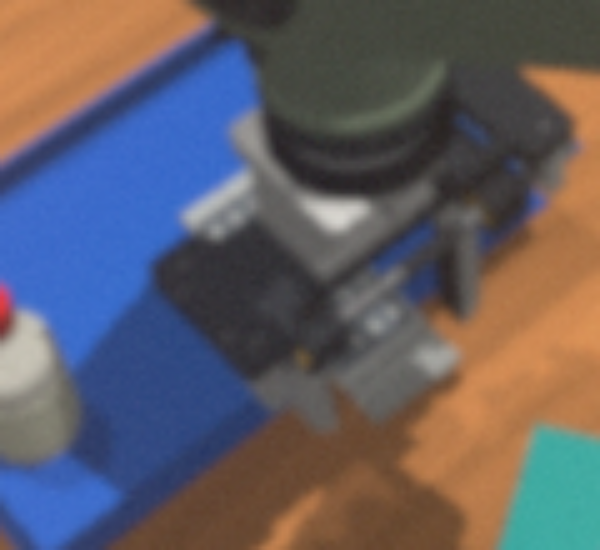

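One finger stands either side of the overhanging end, at about (315,390) and (460,290), with the plate end centred between them at (405,385). Closing.

Call:
{"method": "arm_command", "body": {"targets": "0.07 0.001 0 0 0; 0.065 0.002 0 0.0005 0; 0.06 0.003 0 0.001 0; 0.056 0.003 0 0.001 0; 0.054 0.003 0 0.001 0; 0.052 0.003 0 0.001 0; 0.05 0.003 0 0.001 0; 0.046 0.003 0 0.001 0; 0.046 0.003 0 0.001 0; 0.046 0.003 0 0.001 0", "force": 15}}

```text
time_s: 11.68
tool_pos: [466.2, 200.4, 70.1]
tcp_rot: [-3.141, 0.0, -0.037]
contact_force: [-0.4, 0.9, 0.5]
finger_gap: 0.529
finger_force: 15.0
```

Call:
{"method": "arm_command", "body": {"targets": "0.04 0 0 0 0; 0.04 0 0 0 0; 0.04 0 0 0 0", "force": 45}}

```text
time_s: 11.93
tool_pos: [466.2, 200.3, 70.1]
tcp_rot: [-3.142, 0.0, -0.037]
contact_force: [-0.2, 0.1, 0.8]
finger_gap: 0.515
finger_force: 45.0
```

Call:
{"method": "arm_command", "body": {"targets": "0.04 0 0 -0.001 0; 0.04 0 0 -0.002 0; 0.04 0 0 -0.004 0; 0.04 0 0 -0.007 0; 0.04 0 0 -0.011 0; 0.04 0 0 -0.016 0; 0.04 0 0 -0.022 0; 0.04 0 0 -0.028 0; 0.04 0 0 -0.034 0; 0.04 0 0 -0.038 0; 0.04 0 0 -0.04 0; 0.04 0 0 -0.04 0"}}

```text
time_s: 12.93
tool_pos: [466.8, 200.4, 111.0]
tcp_rot: [-3.141, -0.002, -0.037]
contact_force: [-0.0, 0.9, -2.0]
finger_gap: 0.518
finger_force: 45.0
```

```bash
python3 - <<'E'
from h import *
s=observe();print(s['tool_pos'],s['contact_force'],s['ft_torque'],s["finger_gap"],s["finger_force"])
f=grab("top");K=f["mtx"];T=f["pose"]
v,u=np.mgrid[0:400,0:640];d=f["depth"]
P=np.stack([(u-K[0,2])/K[0,0]*d,-(v-K[1,2])/K[1,1]*d,-d],-1)@T[:3,:3].T+T[:3,3]
H=hsv(f);m=(H[...,1]<90)&(abs(P[...,1]-198)<22)&(P[...,2]>85)&(P[...,2]<140)&(P[...,0]>500)&(P[...,0]<610)&(d>0)
Q=P[m];print(len(Q))
for x in range(500,610,10):
    q=Q[abs(Q[:,0]-x)<5]
    if len(q): print(x,len(q),np.median(q[:,1:],0).round(1))
E
```

```text
[466.80318001 200.44291199 110.98546042] [-0.02730559  0.91543923 -1.9589649 ] [-0.00345221  0.05905883  0.01569103] 0.5179514239261902 44.99132573604584
121
510 1 [177.2 121.8]
520 3 [177.3 121.8]
530 8 [179.2 120.5]
540 10 [180.7 121.6]
550 15 [181.3 119.1]
560 18 [181.6 121.3]
570 26 [184.9 119.3]
580 31 [185.4 119.8]
590 9 [193.8 117.8]
```

Call:
{"method": "arm_command", "body": {"targets": "0.04 0 0 -0.006 0; 0.04 0 0 -0.016 0; 0.04 0 0 -0.028 0; 0.04 0 0 -0.04 0; 0.04 0 0.004 -0.046 0; 0.04 -0.002 0.012 -0.05 0; 0.04 -0.005 0.024 -0.05 -0.02; 0.04 -0.008 0.04 -0.05 -0.04; 0.04 -0.012 0.06 -0.05 -0.06; 0.04 -0.015 0.085 -0.05 -0.08; 0.04 -0.018 0.11 -0.05 -0.1; 0.04 -0.02 0.135 -0.05 -0.12"}}

```text
time_s: 13.98
tool_pos: [440.0, 64.6, 159.9]
tcp_rot: [3.141, 0.001, 0.084]
contact_force: [0.3, -1.0, -1.5]
finger_gap: 0.518
finger_force: 45.0
```

```bash
python3 - <<'E'
from h import *
s=observe();T=s['tool_pos'];print(T,s['tcp_rot'],s['contact_force'],s["finger_gap"])
y=s['tcp_rot'][2]
c=np.array([464.5,-176.2]);g=c-45*np.array([np.cos(.141),np.sin(.141)])-T[:2]
print(g@[np.cos(y),np.sin(y)],g@[np.sin(y),-np.cos(y)],y-.141)
E
```

```text
[439.99185842  64.63833937 159.85722197] [3.14128436e+00 1.13751806e-03 8.41972611e-02] [ 0.28193261 -1.01029993 -1.45190429] 0.5175974610592061
-40.76007857723772 244.60100060026312 -0.05680273892670448
```

Call:
{"method": "arm_command", "body": {"targets": "0.04 -0.001 0.008 0 -0.01; 0.04 -0.005 0.026 0 -0.02; 0.04 -0.009 0.05 0 -0.04; 0.04 -0.014 0.077 0 -0.057; 0.04 -0.019 0.105 0 -0.057; 0.04 -0.024 0.133 0 -0.057; 0.04 -0.028 0.161 0 -0.057; 0.04 -0.033 0.189 0.01 -0.057; 0.04 -0.037 0.215 0.025 -0.057; 0.04 -0.04 0.234 0.04 -0.057; 0.04 -0.041 0.2425 0.055 -0.057; 0.04 -0.041 0.2445 0.06 -0.057"}}

```text
time_s: 14.98
tool_pos: [418.2, -182.0, 98.0]
tcp_rot: [-3.139, 0.004, 0.137]
contact_force: [-0.6, 0.9, -2.9]
finger_gap: 0.519
finger_force: 45.0
```

Call:
{"method": "arm_command", "body": {"targets": "0.04 0 0 0 0; 0.04 0 0 0.01 0; 0.04 0 0 0.02 0; 0.04 0 0 0.027 0; 0.04 0 0 0.03 0; 0.04 0 0 0.03 0; 0.04 0 0 0.03 0"}}

```text
time_s: 15.57
tool_pos: [420.6, -180.5, 70.0]
tcp_rot: [-3.141, 0.0, 0.141]
contact_force: [-0.2, 0.8, -1.7]
finger_gap: 0.519
finger_force: 45.0
```

```bash
python3 - <<'E'
from h import *
s=observe();print(s['tool_pos'],s['tcp_rot'],s['contact_force'])
f=grab("side");g=grab("top")
np.savez("pics/side9.npz",**{k:f[k] for k in("img","depth","mtx","pose")});np.savez("pics/top9.npz",**{k:g[k] for k in("img","depth","mtx","pose")})
cv2.imwrite("pics/s6.png",np.hstack([cv2.resize(f["img"][125:245,320:450,::-1],(390,360)),cv2.resize(g["img"][160:280,340:470,::-1],(390,360))]))
E
```

```text
[ 420.62826023 -180.52986071   70.03237114] [-3.14137019e+00  2.22228261e-04  1.40537290e-01] [-0.21775679  0.81193917 -1.68652098]
```

View pics/s6.png

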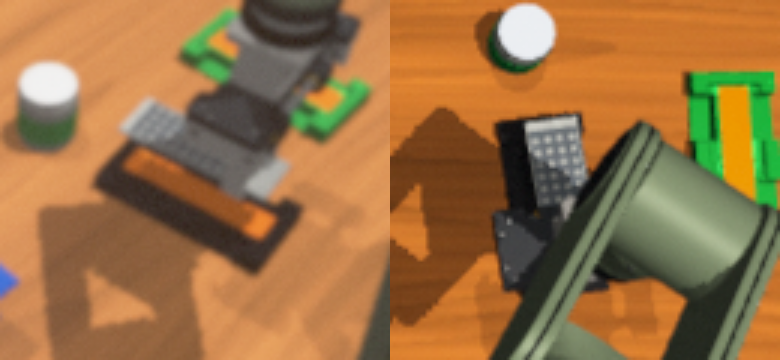

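In the side view (left), the plate is held level above the black base. Its near end is at crop (275,180), its far end at (135,112), and both long-edge grips hold. The top view shows its far end at (555,120). Next I'll measure plate against base in tool axes.

```bash
cat > m.py <<'E'
from h import *
def meas(tag,tcp,yaw,zr=(66,92)):
    R=np.array([[np.cos(yaw),np.sin(yaw)],[np.sin(yaw),-np.cos(yaw)]])
    for n in("top","side"):
        f=dict(np.load(f"pics/{n}{tag}.npz"));H=hsv(f);K=f["mtx"];T=f["pose"];d=f["depth"]
        v,u=np.mgrid[0:400,0:640]
        P=np.stack([(u-K[0,2])/K[0,0]*d,-(v-K[1,2])/K[1,1]*d,-d],-1)@T[:3,:3].T+T[:3,3]
        L=(P[...,:2]-tcp[:2])@R.T
        m=(d>0)&(H[...,1]<100)&(H[...,2]>75)&(P[...,2]>zr[0])&(P[...,2]<zr[1])&(L[...,0]>-45)&(L[...,0]<130)&(abs(L[...,1])<40)
        mm=m&((L[...,0]>15)|(L[...,0]<-12))&(abs(L[...,1])<24)
        A=np.c_[L[mm][:,0],L[mm][:,1],np.ones(mm.sum())];z=P[mm][:,2]
        c=np.linalg.lstsq(A,z,rcond=None)[0];r=z-A@c;k=abs(r)<4;c=np.linalg.lstsq(A[k],z[k],rcond=None)[0]
        print(n,mm.sum(),"plane z0 %.1f slope u %.3f w %.3f"%(c[2],c[0],c[1]))
        # rays onto the plane (slope along u only)
        px=np.c_[u[m],v[m]];z=83.+0*px[:,0]
        zz=c[2] if n=="top" else c[2]
        Q=None;zc=np.full(len(px),c[2])
        for _ in range(4):
            D=np.c_[(px[:,0]-K[0,2])/K[0,0],-(px[:,1]-K[1,2])/K[1,1],-np.ones(len(px))]@T[:3,:3].T
            W=T[:3,3]+D*((zc-T[2,3])/D[:,2])[:,None]; Q=(W[:,:2]-tcp[:2])@R.T; zc=c[2]+c[0]*Q[:,0]
        for w in(-20,-10,0,10,20):
            q=Q[abs(Q[:,1]-w)<5]; 
            if len(q): print("  w",w,"u",q[:,0].min().round(1),q[:,0].max().round(1))
        for a in(-24,-18,20,40,60,80,100,112):
            q=Q[abs(Q[:,0]-a)<5]
            if len(q): print("  u",a,"w",q[:,1].min().round(1),q[:,1].max().round(1))
E
python3 - <<'E'
from m import *
meas(9,np.array([420.6,-180.5]),.1405)
# base pad both views at t0
R=lambda p:p
for n,lo in(("top",(386,204,403,254)),("side",(350,165,420,215))):
    f=load(n);H=hsv(f)
    o=(H[...,0]>=5)&(H[...,0]<28)&(H[...,1]>190)&(H[...,2]>150)
    k=(f["img"].max(2)<70);M=np.zeros_like(k);
    x0,y0,x1,y1=(365,190,420,268) if n=="top" else (345,160,425,218);M[y0:y1,x0:x1]=1
    C=[c for c in comps(k&M,30)];c=max(C,key=lambda c:c[1][4]);F=fill(cv2.morphologyEx(c[0].astype(np.uint8),cv2.MORPH_CLOSE,np.ones((3,3)))>0)
    print(n,"base",rect(f,F,19))
    i=F&o; c=max(comps(i,50),key=lambda c:c[1][4]);print(n,"pad",c[1].tolist(),rect(f,c[0],16))
E
```

```text
top 356 plane z0 82.5 slope u -0.034 w -0.010
  w -20 u 44.2 120.4
  w -10 u 42.8 121.1
  w 0 u 42.4 120.8
  w 10 u 46.3 119.7
  w 20 u 56.8 121.1
  u 40 w -23.4 -0.5
  u 60 w -23.5 23.0
  u 80 w -23.6 24.9
  u 100 w -25.6 23.5
  u 112 w -24.7 24.5
side 439 plane z0 82.4 slope u -0.030 w 0.009
  w -20 u -29.9 119.7
  w -10 u -29.2 119.3
  w 0 u -29.7 120.9
  w 10 u -29.4 120.7
  w 20 u -28.2 120.4
  u -24 w -25.4 24.4
  u -18 w -32.9 26.1
  u 20 w -24.9 -4.6
  u 40 w -26.2 -4.2
  u 60 w -26.0 -3.7
  u 80 w -25.8 24.4
  u 100 w -25.5 23.2
  u 112 w -25.4 23.6
top base (array([ 465.4, -174.4]), array([ 86.3, 177. ]), 8.06, array([ 464.4, -174.3], dtype=float32))
top pad [386, 203, 17, 51, 510] (array([ 465.2, -177.4]), array([ 30.8, 150.8]), 8.05, array([ 464.4, -177.5], dtype=float32))
side base (array([ 460.1, -166.4]), array([ 84.7, 173.5]), 8.08, array([ 449.7, -148.4], dtype=float32))Traceback (most recent call last):
  File "<stdin>", line 12, in <module>
ValueError: max() iterable argument is empty
```

```bash
python3 - <<'E'
from h import *
for n,(x0,y0,x1,y1),cen in(("top",(375,195,415,265),(394,229)),("side",(345,160,425,218),(387,190))):
    f=load(n);H=hsv(f); print(H[cen[1],cen[0]])
    h=H[cen[1],cen[0]].astype(int)
    for thr in (60,90):
        o=(abs(H[...,0].astype(int)-h[0])<5)&(H[...,2]>h[2]-thr)&(H[...,1]>180);M=np.zeros_like(o);M[y0:y1,x0:x1]=1
        l=[c for c in comps(o&M,50) if c[0][cen[1],cen[0]]]
        print(n,l[0][1].tolist(),rect(f,l[0][0],16))
E
```

```text
[ 20 235 235]
top [386, 204, 17, 50, 494] (array([ 464.7, -177.5]), array([ 29.8, 149.7]), 8.04, array([ 464. , -177.3], dtype=float32))
top [386, 203, 17, 51, 520] (array([ 465.5, -177.5]), array([ 31.1, 151.2]), 8.05, array([ 464.7, -177.5], dtype=float32))
[ 15 201 228]
side [362, 175, 49, 29, 432] (array([ 464.3, -175.9]), array([ 30.7, 150.1]), 7.97, array([ 462.2, -176.3], dtype=float32))
side [361, 175, 50, 29, 456] (array([ 464.3, -175.6]), array([ 33.3, 151.1]), 7.9, array([ 462.5, -175.9], dtype=float32))
```

Call:
{"method": "arm_command", "body": {"targets": "0.04 -0.001 0.001 0.005 0; 0.04 -0.002 0.002 0.013 0; 0.04 -0.002 0.003 0.022 0; 0.04 -0.002 0.003 0.031 0; 0.04 -0.002 0.003 0.039 0; 0.04 -0.002 0.003 0.044 0; 0.04 -0.002 0.003 0.046 0; 0.04 -0.002 0.003 0.046 0; 0.04 -0.002 0.003 0.046 0"}}

```text
time_s: 16.42
tool_pos: [419.1, -184.2, 24.1]
tcp_rot: [-3.142, 0.0, 0.14]
contact_force: [0.3, -0.1, -2.0]
finger_gap: 0.512
finger_force: 45.0
```

```bash
python3 - <<'E'
from m import *
s=observe();print(s['tool_pos'],s['tcp_rot'],s['contact_force'])
for n in("side","top"):
    f=grab(n);np.savez(f"pics/{n}10.npz",**{k:f[k] for k in("img","depth","mtx","pose")})
meas(10,s['tool_pos'][:2],s['tcp_rot'][2],(24,44))
T=s['tool_pos'][:2];y=s['tcp_rot'][2];R=np.array([[np.cos(y),np.sin(y)],[np.sin(y),-np.cos(y)]])
for c in((464.9,-177.4),(463.6,-176.1)): print(R@(np.array(c)-T))
g=grab("side");cv2.imwrite("pics/s7.png",cv2.resize(g["img"][145:235,330:440,::-1],None,fx=6,fy=6))
E
```

```text
[ 419.13231717 -184.22513859   24.07456371] [-3.14156688e+00  1.54824870e-05  1.39794360e-01] [ 0.34026975 -0.13930898 -1.99440679]
top 323 plane z0 35.6 slope u -0.026 w 0.001
  w -20 u 43.7 119.9
  w -10 u 43.3 121.1
  w 0 u 42.2 120.7
  w 10 u 46.6 119.6
  w 20 u 54.7 121.0
  u 40 w -19.0 4.9
  u 60 w -22.5 22.9
  u 80 w -22.7 23.4
  u 100 w -25.3 23.8
  u 112 w -23.9 24.3
side 401 plane z0 36.4 slope u -0.028 w 0.018
  w -20 u -29.2 120.6
  w -10 u -29.7 120.4
  w 0 u -29.0 119.9
  w 10 u -29.5 119.5
  w 20 u -28.8 119.0
  u -24 w -24.5 26.3
  u -18 w -24.5 26.3
  u 20 w -24.6 -8.7
  u 40 w -26.2 -8.7
  u 60 w -26.3 -5.4
  u 80 w -26.4 24.6
  u 100 w -26.5 23.1
  u 112 w -26.5 25.0
[46.27221531 -0.38131182]
[45.16603856 -1.84977122]
```

View pics/s7.png

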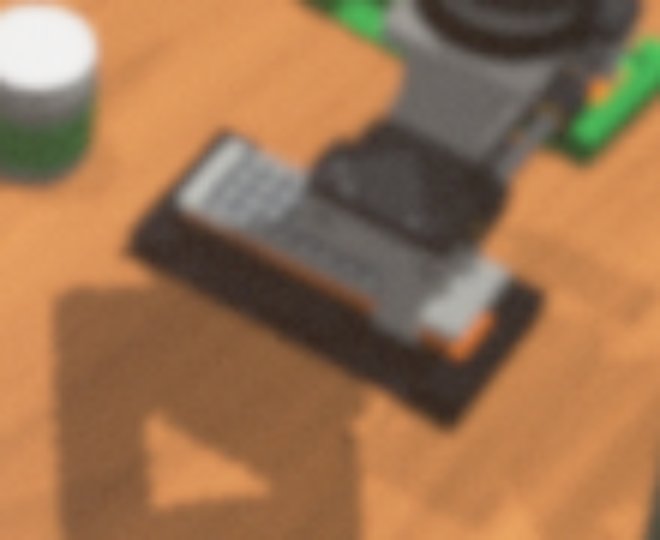

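The plate sits over the recess in both views. The remaining error is about 0.2 mm along and −0.6 mm across. Lowering.

Call:
{"method": "arm_command", "body": {"targets": "0.04 0 0 0.001 0; 0.04 0 -0.0006 0.003 0; 0.04 0 -0.0006 0.005 0; 0.04 0 -0.0006 0.007 0; 0.04 0 -0.0006 0.009 0; 0.04 0 -0.0006 0.01 0; 0.04 0 -0.0006 0.011 0; 0.04 0 -0.0006 0.012 0; 0.04 0 -0.0006 0.012 0"}}

```text
time_s: 17.32
tool_pos: [418.8, -183.5, 11.9]
tcp_rot: [-3.141, 0.0, 0.14]
contact_force: [0.4, -0.6, -3.5]
finger_gap: 0.516
finger_force: 45.0
```

Call:
{"method": "arm_command", "body": {"targets": "0.04 0 0 0.0005 0; 0.04 0 0 0.001 0; 0.04 0 0 0.0015 0; 0.04 0 0 0.002 0; 0.04 0 0 0.002 0"}}

```text
time_s: 17.73
tool_pos: [419.0, -183.6, 10.1]
tcp_rot: [-3.142, -0.0, 0.14]
contact_force: [-0.1, 0.1, -2.2]
finger_gap: 0.52
finger_force: 45.0
```

Call:
{"method": "arm_command", "body": {"targets": "0.04 0 0 0.0005 0; 0.04 0 0 0.001 0; 0.04 0 0 0.001 0"}}

```text
time_s: 17.98
tool_pos: [419.0, -183.6, 9.1]
tcp_rot: [-3.142, -0.0, 0.14]
contact_force: [0.2, -0.5, -1.5]
finger_gap: 0.516
finger_force: 45.0
```

Call:
{"method": "arm_command", "body": {"targets": "0.04 0 0 0.0005 0; 0.04 0 0 0.001 0; 0.04 0 0 0.001 0"}}

```text
time_s: 18.23
tool_pos: [419.0, -183.6, 8.1]
tcp_rot: [-3.142, -0.0, 0.14]
contact_force: [0.3, 0.1, -1.0]
finger_gap: 0.514
finger_force: 45.0
```

```bash
python3 - <<'E'
from m import *
s=observe();print(s['tool_pos'],s['contact_force'],s['ft_torque'])
for n in("side","top"):
    f=grab(n);np.savez(f"pics/{n}11.npz",**{k:f[k] for k in("img","depth","mtx","pose")})
meas(11,s['tool_pos'][:2],s['tcp_rot'][2],(12,28))
E
```

```text
[ 418.96683451 -183.5958756     8.09520468] [ 0.29855062  0.07633811 -1.04109327] [0.02870919 0.04622849 0.01286644]
top 338 plane z0 21.1 slope u -0.024 w 0.006
  w -20 u 42.1 122.2
  w -10 u 43.9 123.3
  w 0 u 43.2 123.0
  w 10 u -38.5 121.8
  w 20 u 56.1 123.3
  u 40 w -19.0 8.6
  u 60 w -19.7 23.8
  u 80 w -19.4 23.8
  u 100 w -25.5 24.2
  u 112 w -26.2 26.2
side 440 plane z0 20.3 slope u -0.007 w 0.007
  w -20 u -33.0 129.2
  w -10 u -32.3 126.6
  w 0 u -33.4 128.5
  w 10 u -32.2 128.1
  w 20 u -31.5 130.0
  u -24 w -29.0 33.1
  u -18 w -26.1 26.5
  u 20 w -28.7 -11.3
  u 40 w -29.4 -10.0
  u 60 w -29.9 -7.3
  u 80 w -25.5 25.7
  u 100 w -25.9 25.6
  u 112 w -32.8 32.3
```

Call:
{"method": "arm_command", "body": {"targets": "0.04 0 0 0.0005 0; 0.04 0 0 0.001 0; 0.04 0 0 0.001 0"}}

```text
time_s: 18.58
tool_pos: [419.0, -183.6, 7.1]
tcp_rot: [3.142, -0.0, 0.14]
contact_force: [0.0, 0.3, -1.6]
finger_gap: 0.515
finger_force: 45.0
```

Call:
{"method": "arm_command", "body": {"targets": "0.04 0 0 0.0004 0; 0.04 0 0 0.0008 0; 0.04 0 0 0.0008 0"}}

```text
time_s: 18.83
tool_pos: [419.0, -183.6, 6.9]
tcp_rot: [-3.142, 0.0, 0.14]
contact_force: [-2.5, 1.1, 4.8]
finger_gap: 0.516
finger_force: 45.0
```

```bash
python3 - <<'E'
from h import *
s=observe();print(s['tool_pos'],s['contact_force'],s['ft_torque'])
E
```

```text
[ 419.03866777 -183.64380711    6.87056011] [-2.46971172  1.10837045  4.75384238] [0.25990135 0.37751947 0.0050223 ]
```

Call:
{"method": "arm_command", "body": {"targets": "0.046 0 0 -0.0003 0; 0.046 0 0 -0.0004 0; 0.046 0 0 -0.0004 0", "force": 5}}

```text
time_s: 19.08
tool_pos: [419.1, -183.7, 6.8]
tcp_rot: [3.141, -0.0, 0.14]
contact_force: [1.3, 0.3, 1.5]
finger_gap: 0.531
finger_force: 5.0
```

Call:
{"method": "arm_command", "body": {"targets": "0.052 0 0 0 0; 0.054 0 0 0 0; 0.056 0 0 0 0; 0.058 0 0 0 0; 0.06 0 0 0 0; 0.062 0 0 0 0; 0.064 0 0 0 0"}}

```text
time_s: 19.67
tool_pos: [418.9, -183.6, 6.7]
tcp_rot: [3.142, 0.0, 0.14]
contact_force: [-0.2, 0.3, -0.6]
finger_gap: 0.673
finger_force: 0.0
```

```bash
python3 - <<'E'
from m import *
s=observe();print(s['tool_pos'],s['contact_force'],s['finger_gap'],s['finger_force'])
for n in("side","top"):
    f=grab(n);np.savez(f"pics/{n}12.npz",**{k:f[k] for k in("img","depth","mtx","pose")})
meas(12,s['tool_pos'][:2],s['tcp_rot'][2],(12,28))
E
```

```text
[ 418.93577763 -183.58683529    6.73765226] [-0.20416909  0.32816814 -0.55591831] 0.6730138213314552 0.0
top 344 plane z0 18.6 slope u 0.000 w -0.003
  w -20 u 42.2 122.6
  w -10 u 44.0 123.3
  w 0 u 43.3 122.9
  w 10 u 45.1 121.8
  w 20 u 53.2 123.7
  u 40 w -18.8 -0.5
  u 60 w -19.5 24.1
  u 80 w -19.3 23.9
  u 100 w -25.5 24.2
  u 112 w -26.2 26.1
side 442 plane z0 19.3 slope u 0.002 w 0.009
  w -20 u -33.2 129.4
  w -10 u -33.7 128.7
  w 0 u -33.0 130.6
  w 10 u -44.1 128.1
  w 20 u -31.2 130.0
  u -24 w -29.7 34.2
  u -18 w -25.4 25.8
  u 20 w -24.9 -12.2
  u 40 w -28.9 -11.1
  u 60 w -29.5 -6.9
  u 80 w -25.3 24.3
  u 100 w -25.9 24.0
  u 112 w -32.7 28.9
```

Plate top is at z≈19 with zero slope, so it is seated flush. Retreating and taking a last look.

Call:
{"method": "arm_command", "body": {"targets": "0.064 0 0 -0.002 0; 0.064 0 0 -0.006 0; 0.064 0 0 -0.014 0; 0.064 0 0 -0.03 0; 0.064 0 0 -0.06 0; 0.064 0 0 -0.09 0; 0.064 0 0 -0.12 0; 0.064 0.005 0.03 -0.14 0; 0.064 0.01 0.06 -0.15 0; 0.064 0.01 0.095 -0.15 0; 0.064 0.01 0.13 -0.15 0; 0.064 0.01 0.165 -0.15 0"}}

```text
time_s: 20.77
tool_pos: [452.3, -347.3, 158.3]
tcp_rot: [3.14, -0.001, 0.14]
contact_force: [0.2, 0.8, -0.0]
finger_gap: 0.681
finger_force: 0.0
```

Call:
{"method": "arm_command", "body": {"targets": "0.064 0 0.03 0 0; 0.064 0 0.06 0 0; 0.064 0 0.085 0 0; 0.064 0 0.1 0 0; 0.064 0 0.1 0 0"}}

```text
time_s: 21.18
tool_pos: [465.6, -448.0, 157.4]
tcp_rot: [3.139, -0.001, 0.137]
contact_force: [-0.0, 0.8, -1.1]
finger_gap: 0.678
finger_force: 0.0
```

```bash
python3 - <<'E'
from m import *
s=observe();print(s['time_s'],s['tool_pos'],s['contact_force'])
for n in("side","top"):
    f=grab(n);np.savez(f"pics/{n}13.npz",**{k:f[k] for k in("img","depth","mtx","pose")})
    if n=="side": a=f
meas(13,np.array([418.9,-183.6]),.14,(12,28))
f=grab("top")
cv2.imwrite("pics/s8.png",np.hstack([cv2.resize(a["img"][145:235,330:440,::-1],(400,330)),cv2.resize(f["img"][130:280,200:430,::-1],(400,330))]))
E
```

```text
21.1833 [ 465.59079267 -448.01832532  157.42187031] [-0.03814872  0.8322762  -1.06324218]
top 488 plane z0 18.8 slope u -0.003 w -0.000
  w -20 u -26.4 122.6
  w -10 u -27.9 123.4
  w 0 u -28.6 123.0
  w 10 u -27.2 121.8
  w 20 u -28.3 123.7
  u -24 w -22.8 28.1
  u -18 w -22.8 25.7
  u 20 w -22.8 23.4
  u 40 w -22.6 23.7
  u 60 w -24.5 24.1
  u 80 w -25.6 23.9
  u 100 w -25.9 23.3
  u 112 w -26.2 26.2
side 598 plane z0 19.3 slope u 0.002 w 0.003
  w -20 u -30.9 125.0
  w -10 u -29.8 124.5
  w 0 u -30.8 126.2
  w 10 u -32.4 125.5
  w 20 u -31.2 129.8
  u -24 w -26.7 34.1
  u -18 w -25.4 25.8
  u 20 w -26.6 25.2
  u 40 w -27.3 23.3
  u 60 w -27.9 27.9
  u 80 w -25.4 24.2
  u 100 w -26.0 23.9
  u 112 w -32.8 28.8
```

View pics/s8.png

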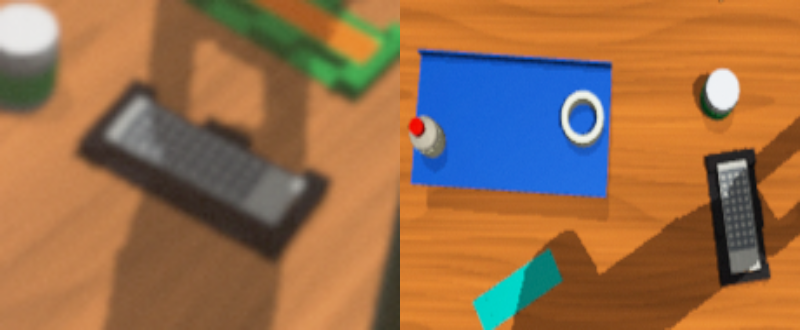

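The plate lies flush in the black base, level in both views, and the bottle, tape and tin have not moved. Handing in.

```bash
python3 -c "
from plant import order;print(order.finish_job())"
```

```text
the job is handed in; nothing more can be done
None
```

The steel plate now lies flat and fully home in the black base's recess and is released; the bottle, tape and tin were not moved, and the job was handed in at about 21 s.

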